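# Set the forge-blower pulley on the shaft flat

## Robot

A 6-joint arm with a two-finger parallel gripper is mounted at the origin on the work surface. World frame = base frame: x ahead of the robot, y to its left, z up, the work surface at z = 0. Lengths are in m, angles in rad, forces in N, time in s.
With the tool pointing down it reaches from about 0.375 to 0.975 m from the base axis. Payload 3.8 kg.
Tool frame: the origin (TCP) lies at the very end of the fingers, on their centre line; the grasp point (between the pads) lies 19 mm behind it; z points along the fingers, y is the direction in which the jaws open and shut (so a half turn about z gives the same grasp; the last joint's range is limited). The gripper opens to 85 mm and grips with 20 to 120 N. Pads are 22 mm wide; open, the fingers measure 114 mm over their backs; the gripper's body (76 mm by 85 mm) begins 54 mm behind the grasp point. The pads swing forward as they close: fully open they stand 13 mm farther back than shut.
Start: joints at [-1.274, 0.264, 1.604, -0, 1.274, -0.037], TCP at [0.221, -0.638, 0.231] pointing down, gripper open.
Joint ranges: [-2.63, 2.63], [-0.94, 2.18], [0.31, 2.57], [-1.31, 4.45], [0, 2.66], [-2.55, 2.55]. Speed limits (rad/s): [2.57, 2.57, 3.14, 3.14, 3.14, 3.14].

## Interface

Orientations are given as a rotation vector (axis times angle).
In Python, from workcell import bot, read_camera, finish_job gives the robot as it stands. The module is installed in compiled form; this text tells all that it offers.
- The arm moves only by the tool servo_tool, never from a script. Its argument "targets" is text: rows parted by semicolons, each of 7 numbers parted by spaces: the turn, a rotation vector about the tool's x, y, z in rad, then the shift along the tool's x, y, z in mm, then the finger opening in mm, from 0 to 85.4. In form: wx wy wz x y z gripper; .... A call has 1 to 8 rows; each row shifts and turns the pose as measured when the row begins, along the tool's axes as they then stand; what a row does not reach is not made up. A row lasts 1/12 s, in which the tool goes at most 41.7 mm and 7.16 degrees, less where a joint would pass 70% of its speed; a pose out of reach is approached as far as the arm can. A call is refused whole if a number of a shift passes 41.7 or a number of a turn 0.125, either way. A call with a gripper value outside its range is refused whole. The fingers move at their own pace and stop on an object; "newtons" is the grip in N (left out, the last holds). Time passes only in rows, so rows that do not move let the fingers close. It gives the time, the measured TCP pose, the force and the opening at its end, in the units of the state.
- bot.read_state(): the state, without advancing time (a new reading comes with each control period).
- read_camera(name): name is "scene" or "top" or "wrist"; returns a dict with "image" (400x640x3 uint8, red, green, blue), "mtx" (3x3 intrinsics, pixels), "eye" and "orientation" of the camera in the world; the wrist camera has in their place "T_tool_cam" (4x4, takes a point from camera to tool coordinates, whose origin is the TCP and whose axes are the flange's). Camera axes: x right, y up, looking along -z (the intrinsics and any distortion apply to the point x, -y, -z); pixel columns grow to the right and rows downward; lengths in m; the calibration is good to about 2 mm. The wrist camera is an equidistant fisheye: a pixel r from the principal point sees the ray r / f radians off the axis. A picture is of the moment at which its call begins: read the wrist's pose just before it. There is no depth.
- finish_job(): hands the job in, once; it reports no verdict.
The state is a dict: "time": time; "q": joint angles; "joint_vel": joint speeds; "joint_torque": joint torques, N m; "tool_pos": TCP position; "tcp_rot": TCP orientation; "wrist_force": force on the tool from outside, world axes, zero at the start; "torque": the same for the moment, N m; "width": opening from 0.0 (shut) to 1.0 (fully open).
Only numpy, scipy, OpenCV 4.12 (cv2) and the standard library are available. Lean on these libraries where they do the work, as an engineer would, in place of code of your own. Each camera call takes 0.05 s, during which the arm holds its last target.

## Task

Grip the bare end of the forge blower's shaft and turn it until your fingers feel its flat squarely facing the yellow guard cheek that has the open key slot. Then slide the loose aluminium pulley, hub up, down the shaft under control (do not drop it) with its brass set screw on that flat, until it is fully home on the shaft's shoulder. Finish while still gripping it there by the hub, fingers off the screw, so that I can reach the screw through the slot; leave everything else on the bench where it lies.

Things in the scene. Friction and masses are not known exactly. Their poses are not given: they have to be found in the camera images.
- blower: Forge blower, a green snail casing lying on its side with the shaft pointing up; it cannot move. Casing about 230 mm across and 66 mm high, outlet duct on its +x side pointing to +y (its own axes). Origin on the bench directly under the shaft axis. The yellow guard cheeks stand 75 mm from the shaft axis on its +y and -y sides.
- shaft: The blower's upright dark steel shaft, 20 mm in diameter. Origin on its axis at the top of its shoulder (29 mm wide), 96 mm above the bench, where the pulley's underside comes to rest. It ends 58 mm above the origin (last 5 mm tapered to 15 mm). Its own +x axis points out of the set-screw flat. It turns both ways without stops about z, drag about 0.06 N m, and stays where left.
- shaft_flat (a point): Middle of the shaft's flat, 7 mm from the axis, 34 mm above the shoulder; axes as the shaft's. The flat is bright, 14 mm wide, from 10 mm above the shoulder to the shaft's end. Fingers closed squarely on it stop 17 mm apart, 20 mm where there is no flat; a firm squeeze pulls a nearly square flat square. At the start it faces the blower's +x side within about 45 degrees.
- key_slot (a point): Middle of the open-topped key slot (16 mm wide, 24 mm deep) in the slotted yellow guard cheek, a 100 x 4 x 71 mm upright plate, top 143 mm above the bench, 75 mm from the shaft axis, on either side of it (an equal cheek without slot is opposite). Its x axis runs along the plate, as the blower's x; its y axis goes through the slot, to or from the shaft.
- pulley_hub (a point): Point on the axis of the aluminium V-belt pulley, half-way up its exposed hub, 33 mm above the pulley's underside. Pulley (about 0.32 kg): rim 80 mm across and 18 mm high at the bottom, hub 38 mm in diameter standing above the rim from 18 to 48 mm: grip it by the hub. Bore 22 mm right through, eased to 25 mm at its foot. Its own +x axis points to the set screw, z up.
- pulley_foot (a point): Centre of the pulley's underside, on its axis; axes as the pulley's.
- pulley_screw (a point): Outer end of the brass set screw, 3.5 mm out of the hub: 22.5 mm from the axis on the pulley's +x side, 33 mm above its underside; a red mark on the hub's top is in line with it. Its 5.5 mm wide tip inside reaches to 8 mm from the axis, so the pulley goes down the shaft only with the screw over the flat. With the pulley home it is level with the slot.
- spare_pulley: Dark iron pulley without a screw, 68 mm across, 40 mm high, 17 mm bore: not for this shaft. Leave it.
- hex_key: Bent hexagon key, 95 x 30 mm, lying flat; leave it.
- hammer: Hammer, 270 mm; leave it.
- copper_bell: Copper bell, 52 mm across, 58 mm high; leave it.
- iron_key: Large iron door key, about 130 mm; leave it.
- rosette: Round iron door rosette, 84 mm; leave it.
- strap_hinge: Iron strap hinge, about 200 mm; leave it.
- grease_tin: Red tin, 70 mm across, 55 mm high; leave it.
There are look-alikes about, which are no part of the job. Leave any green or purple look-alike of the part that bears pulley_hub alone.

How it is judged:
On the way, in this order (a step that is already met when the one before it is completed fails the run):
1. the fingers squeeze the bare shaft with its flat turned to the slotted guard cheek (within 11 degrees) (angle between the x axis of shaft and the y axis of key_slot, either way round below 0.2 rad and horizontal distance between shaft_flat and key_slot below 0.072 m and contact force between the fingers and shaft above 2 N), for 0.2 s.
2. the aluminium pulley is carried in the gripper to above the shaft's end (horizontal distance between pulley_foot and shaft below 0.03 m and z of pulley_foot in the frame of shaft above 0.052 m and contact force between the fingers and pulley above 1 N), for 0.1 s.
At the end, for the whole second after the job is handed in: Pulley upright and home on the shoulder (underside within 2 mm, axis within 2.5 mm), its screw over the flat (within 4.5 mm of its middle) and facing the key slot (within 6 mm sideways), still, and still gripped by the fingers (over 4 N) with the screw untouched (z of pulley_foot in the frame of shaft between -0.003 and 0.002 m and horizontal distance between pulley_foot and shaft below 0.0025 m and angle between pulley_foot's own z axis and vertical below 0.06 rad and y of pulley_screw in the frame of shaft between -0.0045 and 0.0045 m and x of pulley_screw in the frame of shaft above 0.01 m and x of pulley_screw in the frame of key_slot between -0.006 and 0.006 m and horizontal distance between pulley_screw and key_slot below 0.06 m and contact force between the fingers and pulley above 4 N and contact force between the fingers and pulley_c0 below 0.3 N and linear speed of pulley below 0.02 m/s); the arm keeps its last pose, push and grip.
It fails at once if the pulley drops down the shaft (faster than 0.4 m/s while on it) (horizontal distance between pulley_foot and shaft below 0.006 m and z of pulley_foot in the frame of shaft below 0.05 m and linear speed of pulley above 0.4 m/s).
It fails at once if the spare pulley or another loose thing on the bench is pushed more than 40 mm from its place (distance of any of spare_pulley, hex_key, hammer, copper_bell, iron_key, rosette, strap_hinge, grease_tin from where it was at the start of the episode above 0.04 m).
It also fails if it takes over 58 s, if anything falls off the work surface, if the arm or the gripper's body presses on something with over 40 N, if the wrist force passes 120 N, or if a joint passes its speed limit or range.

## Working session

There is one attempt and no reset: what is moved stays moved. The work goes in short steps, Python scripts to look and compute and a tool call to move; the robot and the scene stay as the last step left them, time stands still between calls to the robot, and variables do not carry over. Pictures are saved under pics/ and viewed, and the job is handed in when it is done.

Besides the shell and the picture viewer there is one more tool, called after "Emit:" as name(argument=value, ...) on one line, values as JSON. servo_tool: Moves the arm, as the interface text tells. Its arguments: {"type":"object","properties":{"targets":{"type":"string"},"newtons":{"type":"number"}},"required":["targets"]}

```bash
mkdir -p pics; ls; cat > h.py <<'E'
import numpy as np, cv2
from scipy.spatial.transform import Rotation as R
from workcell import bot, read_camera, finish_job
def save(im,n): cv2.imwrite(f'pics/{n}.png', im[:,:,::-1])
E
python3 - <<'E'
from h import *
s=bot.read_state(); print(s)
for n in ['scene','top','wrist']:
    c=read_camera(n); save(c['image'],n+'0')
    print(n,{k:v for k,v in c.items() if k!='image'})
E
```

```text
pics
{'time': 0.0, 'q': array([-1.27390409e+00,  2.64769245e-01,  1.60539913e+00,  2.83907476e-05,
        1.27372730e+00, -3.68762084e-02]), 'joint_vel': array([ 1.27464266e-03,  8.20963725e-05, -1.30511846e-03,  1.46813894e-03,
        5.30711059e-04, -3.98890807e-04]), 'joint_torque': array([-3.65431169e-04, -5.15107369e+01, -3.67317224e+01,  2.94241472e-04,
        1.30352468e-02,  2.15473420e-05]), 'tool_pos': array([ 0.22093574, -0.63702114,  0.22993764]), 'tcp_rot': array([-3.09569370e+00, -5.21459240e-01,  4.26410313e-04]), 'wrist_force': array([ 0.15969312,  0.76129234, -0.00516285]), 'torque': array([-0.00414736,  0.03195442, -0.01575705]), 'width': 0.9970554585824495}
scene {'mtx': array([[511.39646014,   0.        , 319.08155   ],
       [  0.        , 511.39646014, 190.62065013],
       [  0.        ,   0.        ,   1.        ]]), 'eye': array([0.9574946 , 0.55167089, 1.23993583]), 'orientation': array([0.22928295, 0.6888184 , 2.42312984])}
top {'mtx': array([[376.30628878,   0.        , 322.04598204],
       [  0.        , 376.30628878, 196.38302139],
       [  0.        ,   0.        ,   1.        ]]), 'eye': array([0.46097694, 0.02240351, 1.05036324]), 'orientation': array([ 0.08710197, -0.0706333 , -1.56083419])}
wrist {'mtx': array([[309.70691629,   0.        , 323.74764824],
       [  0.        , 309.70691629, 206.75015356],
       [  0.        ,   0.        ,   1.        ]]), 'T_tool_cam': array([[-5.60362128e-05,  9.44294764e-01,  3.29100889e-01,
         8.39167485e-02],
       [ 9.99999932e-01,  1.72859146e-04, -3.25717071e-04,
         2.44034892e-04],
       [-3.64461024e-04,  3.29100848e-01, -9.44294710e-01,
        -1.43708604e-01],
       [ 0.00000000e+00,  0.00000000e+00,  0.00000000e+00,
         1.00000000e+00]])}
```

View pics/scene0.png

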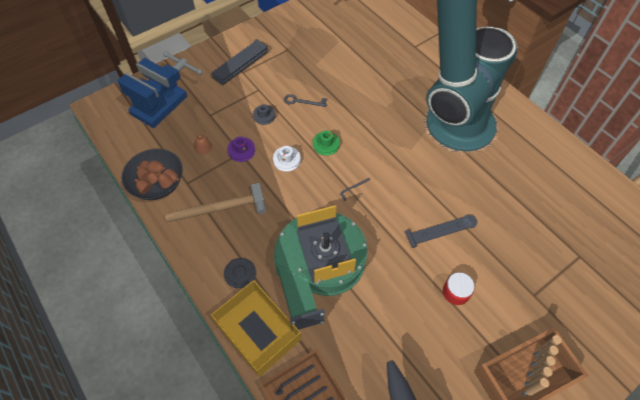

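View pics/top0.png

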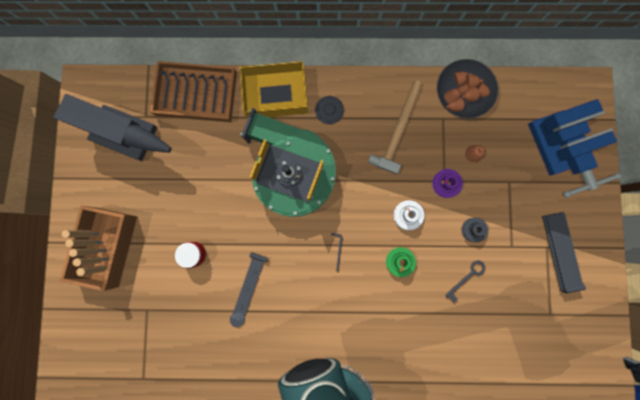

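View pics/wrist0.png

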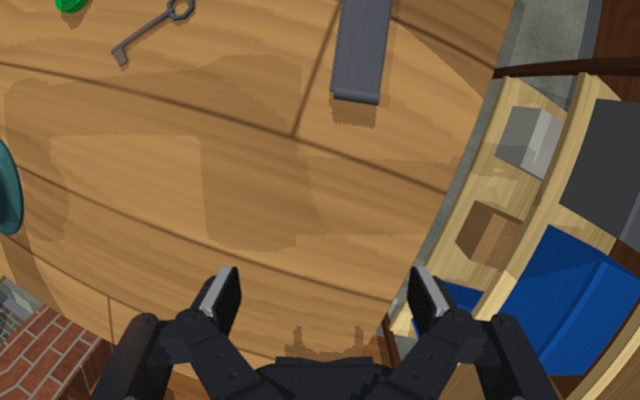

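The aluminium pulley is at top (409,215) and the blower shaft end at about (290,172). The green and purple look-alikes are at (401,263) and (447,183). I'll zoom in next.

```bash
cat >> h.py <<'E'
def cam_pose(c,s=None):
    if 'eye' in c: return R.from_rotvec(c['orientation']).as_matrix(), np.array(c['eye'])
    Rt=R.from_rotvec(s['tcp_rot']).as_matrix(); T=c['T_tool_cam']
    return Rt@T[:3,:3], s['tool_pos']+Rt@T[:3,3]
def proj(c,P,s=None):
    Rm,e=cam_pose(c,s); P=np.atleast_2d(P); d=(P-e)@Rm; d=d*[1,-1,-1]
    f=c['mtx'][0,0]; cc=c['mtx'][:2,2]
    if s is None or 'eye' in c: return d[:,:2]/d[:,2:]*f+cc
    n=np.linalg.norm(d[:,:2],axis=1,keepdims=True); th=np.arctan2(n,d[:,2:]); return d[:,:2]/n*th*f+cc
def ray(c,uv,s=None):
    Rm,e=cam_pose(c,s); f=c['mtx'][0,0]; p=(np.atleast_2d(uv)-c['mtx'][:2,2])/f
    if 'eye' in c: d=np.c_[p,np.ones(len(p))]
    else:
        r=np.linalg.norm(p,axis=1,keepdims=True); d=np.c_[p/r*np.sin(r),np.cos(r)]
    return e,(d*[1,-1,-1])@Rm.T
def atz(c,uv,z,s=None):
    e,d=ray(c,uv,s); return e+d*((z-e[2])/d[:,2:])
def crop(im,x0,y0,x1,y1,k): return cv2.resize(im[y0:y1,x0:x1],None,fx=k,fy=k,interpolation=cv2.INTER_CUBIC)
E
python3 - <<'E'
from h import *
t=cv2.imread('pics/top0.png'); s=cv2.imread('pics/scene0.png')
a=crop(t,235,105,345,225,5); b=crop(s,270,195,375,315,5)
cv2.imwrite('pics/a1.png',np.hstack([a[:,:375+25],b[:,:400]]) if 0 else a); cv2.imwrite('pics/b1.png',b)
p=crop(t,385,190,435,240,8); q=crop(s,262,135,312,185,8)
cv2.imwrite('pics/p1.png',np.hstack([p,q]))
class D: pass
c=read_camera('top')
print(atz(c,[[290,172]],.154), atz(c,[[409,215]],.048))
E
```

```text
[[0.60985727 0.11006184 0.154     ]] [[ 0.51417386 -0.19817448  0.048     ]]
```

View pics/a1.png

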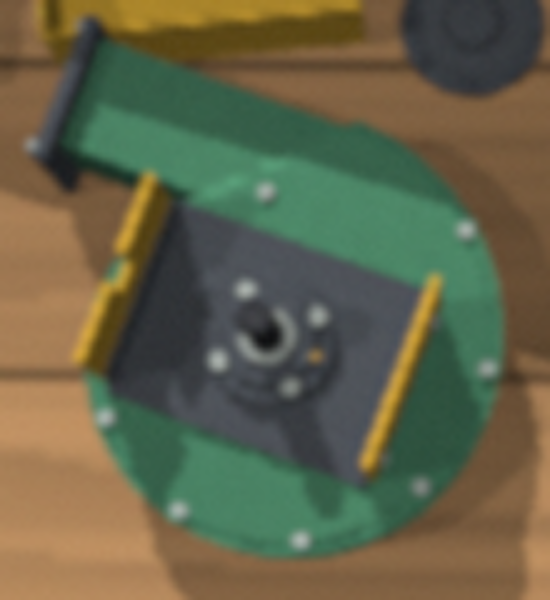

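View pics/b1.png

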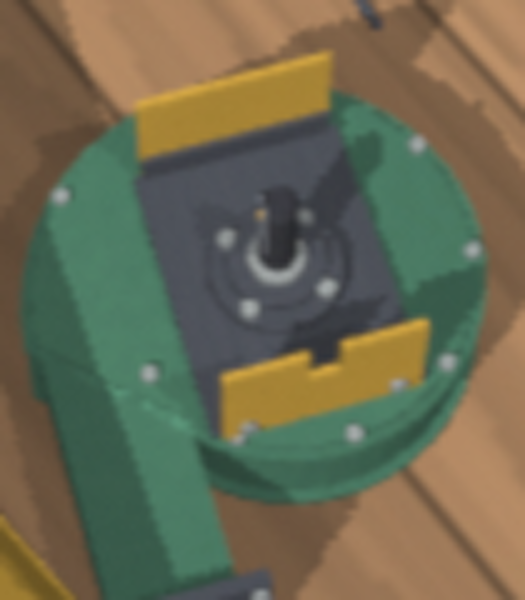

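View pics/p1.png

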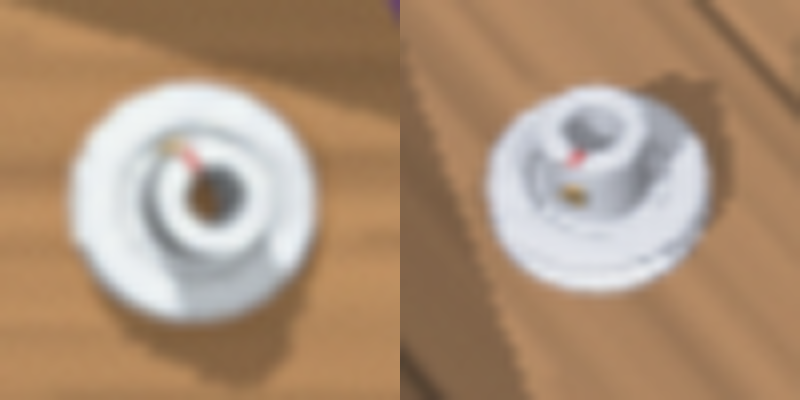

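```bash
cat > fit.py <<'E'
from h import *
from scipy.optimize import least_squares
ct=read_camera('top'); cs=read_camera('scene')
A=lambda p:np.array(p)/5+[235,105]-0.4
B=lambda p:np.array(p)/5+[270,195]-0.4
# blower-frame pts
top=[((-.05,.075,.143),None)]
pt=[A([82,364]),A([152,177]),A([437,277]),A([367,470]),A([118,275])]
pw=[(-.05,.077,.143),(.05,.077,.143),(.05,-.077,.143),(-.05,-.077,.143),(0,.075,.131)]
# scene
ps=[B([136,103]),B([330,53]),B([222,377]),B([428,320]),B([282,192])]
pws=[(.05,-.077,.143),(-.05,-.077,.143),(.05,.077,.143),(-.05,.077,.143),(0,0,.154)]
pt.append(A([250,315])); pw.append((0,0,.154))
def tf(v,P):
    c,s=np.cos(v[2]),np.sin(v[2]); P=np.array(P); return P@np.array([[c,s,0],[-s,c,0],[0,0,1]])+[v[0],v[1],0]
f=lambda v:np.r_[(proj(ct,tf(v,pw))-pt).ravel(),(proj(cs,tf(v,pws))-ps).ravel()]
r=least_squares(f,[.6,.11,0],loss='soft_l1'); print('blower',r.x,np.rad2deg(r.x[2])); print(f(r.x).reshape(-1,2).round(1))
P=lambda p:np.array(p)/8+[385,190]-.44
Q=lambda p:(np.array(p)-[400,0])/8+[262,135]-.44
# pulley: rim circle centre top(z .018), hub top centre z .048, screw
def g(v):
    a=tf(v,[(0,0,.014),(0,0,.048),(.0215,0,.033),(.016,0,.048)]); b=tf(v,[(0,0,.048),(.0215,0,.033),(.016,0,.048)])
    return np.r_[(proj(ct,a)-[P([193,202]),P([215,193]),P([170,146]),P([191,156])]).ravel(),(proj(cs,b)-[Q([596,126]),Q([572,194]),Q([577,157])]).ravel()]
r=least_squares(g,[.51,-.198,.8],loss='soft_l1'); print('pulley',r.x,np.rad2deg(r.x[2])); print(g(r.x).reshape(-1,2).round(1))
E
python3 fit.py
```

```text
blower [ 0.61807087  0.12016268 -0.34650949] -19.853531055039788
[[-1.4  0.2]
 [-0.6 -0.1]
 [ 1.   1.2]
 [ 0.7  0.8]
 [ 0.5  0.3]
 [ 1.3  1. ]
 [-0.5  0. ]
 [-0.3 -0.1]
 [ 0.1  1.5]
 [ 0.1  1.4]
 [-0.9  2. ]]
pulley [ 0.51514423 -0.20528246  0.56044928] 32.11137825903202
[[ 0.2  0.5]
 [ 0.2  1. ]
 [ 0.3  0.4]
 [-0.   0.5]
 [-0.6  0.8]
 [-0.3  1. ]
 [-0.5  1.2]]
```

Emit:
servo_tool(targets="0 0 0 29 -27 0 85;0 0 0 29 -27 0 85;0 0 0 29 -27 0 85;0 0 0 29 -27 0 85;0 0 0 29 -27 0 85;0 0 0 29 -27 0 85;0 0 0 29 -27 0 85;0 0 0 29 -27 0 85", newtons=40)

```text
time: 0.97
tool_pos: [0.3706, -0.3546, 0.2281]
tcp_rot: [3.099, 0.501, -0.002]
wrist_force: [0.5, -0.3, -0.3]
width: 0.995
```

Emit:
servo_tool(targets="0 0 0 29 -27 0 85;0 0 0 29 -27 0 85;0 0 0 29 -27 0 85;0 0 0 29 -27 0 85;0 0 0 29 -27 0 85;0 0 0 29 -27 0 85;0 0 0 29 -27 0 85;0 0 0 0 0 0 85")

```text
time: 1.63
tool_pos: [0.5103, -0.0924, 0.23]
tcp_rot: [3.097, 0.506, 0.011]
wrist_force: [0.2, -0.4, 0.5]
width: 0.995
```

Emit:
servo_tool(targets="0 0 0 29 -28 3 85;0 0 0 29 -28 3 85;0 0 0 29 -28 3 85;0 0 0 29 -28 3 85;0 0 0 29 -28 3 85;0 0 0 26 -26 3 85;0 0 0 0 0 0 85;0 0 0 0 0 0 85")

```text
time: 2.3
tool_pos: [0.6221, 0.1251, 0.212]
tcp_rot: [3.093, 0.512, 0.015]
wrist_force: [0.0, -0.4, 0.1]
width: 0.995
```

```bash
python3 - <<'E'
from h import *
s=bot.read_state();c=read_camera('wrist'); save(c['image'],'w1')
print(s['tool_pos'],s['tcp_rot'],s['q'])
import json; np.savez('w1.npz',im=c['image'],tp=s['tool_pos'],tr=s['tcp_rot'])
E
```

```text
[0.62208211 0.12505625 0.21195178] [3.09269568 0.51152651 0.01515421] [ 0.16287923  0.19462382  1.72437112 -0.00729506  1.21293069  1.40836921]
```

View pics/w1.png

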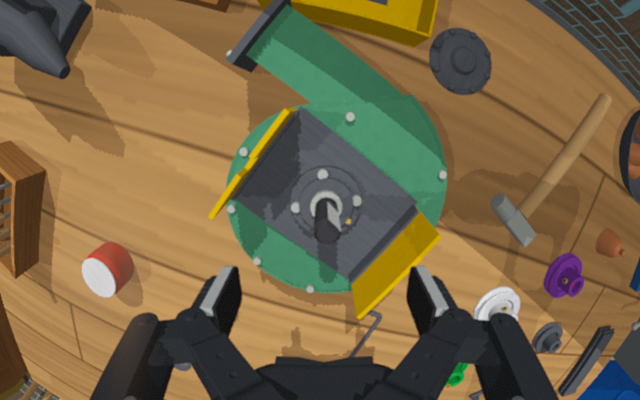

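```bash
python3 - <<'E'
from h import *
t=cv2.imread('pics/w1.png'); cv2.imwrite('pics/w1c.png',crop(t,285,160,375,250,8))
E
```

```text
(no output)
```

View pics/w1c.png

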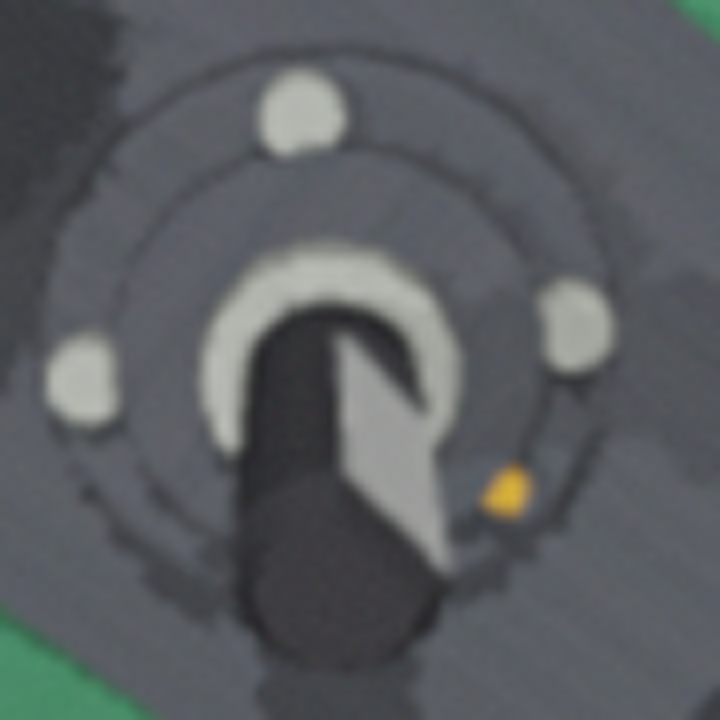

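```bash
python3 - <<'E'
from h import *
d=np.load('w1.npz'); s=dict(tool_pos=d['tp'],tcp_rot=d['tr']); c=read_camera('wrist')
C=lambda p:np.array(p)/8+[285,160]-.44
e=atz(c,[C([345,465]),C([448,575])],.152,s); b=atz(c,[C([340,335]),C([425,410])],.106,s)
for x in (e,b):
    v=x[0]-x[1]; print(x.round(4),np.linalg.norm(v), 'normal deg',np.rad2deg(np.arctan2(v[1],v[0]))-90, )
print('shoulder c',atz(c,[C([332,375])],.096,s)) 
print('toptip c',atz(c,[C([335,570])],.152,s))
Rt=R.from_rotvec(s['tcp_rot']).as_matrix(); print('toolx',np.rad2deg(np.arctan2(Rt[1,0],Rt[0,0])),'tooly',np.rad2deg(np.arctan2(Rt[1,1],Rt[0,1])),Rt[:,2])
# blower cheeks in wrist image: compare
def tf(v,P):
    cc,ss=np.cos(v[2]),np.sin(v[2]); P=np.array(P); return P@np.array([[cc,ss,0],[-ss,cc,0],[0,0,1]])+[v[0],v[1],0]
print(proj(c,tf([.618,.12,-.3465],[(0,0,.096),(0,0,.154),(-.05,.077,.143),(.05,.077,.143),(.05,-.077,.143),(-.05,-.077,.143),(0,.075,.119)]),s).round(1))
t=cv2.imread('pics/w1.png'); cv2.imwrite('pics/w1d.png',crop(t,200,90,460,330,3)[:600])
E
```

```text
[[0.6282 0.1233 0.152 ]
 [0.6212 0.1111 0.152 ]] 0.014117842025749873 normal deg -29.980805448717256
[[0.6258 0.1221 0.106 ]
 [0.6207 0.1107 0.106 ]] 0.012471563463415988 normal deg -24.0076267250802
shoulder c [[0.61816073 0.12016284 0.096     ]]
toptip c [[0.61841249 0.12089459 0.152     ]]
toolx 18.785205777824224 tooly -71.21881356821797 [ 0.01065533 -0.00517343 -0.99992985]
[[326.2 206.7]
 [327.5 232.8]
 [208.2 215.5]
 [285.  107.6]
 [441.6 236. ]
 [359.7 317.9]
 [252.3 159.9]]
```

View pics/w1d.png

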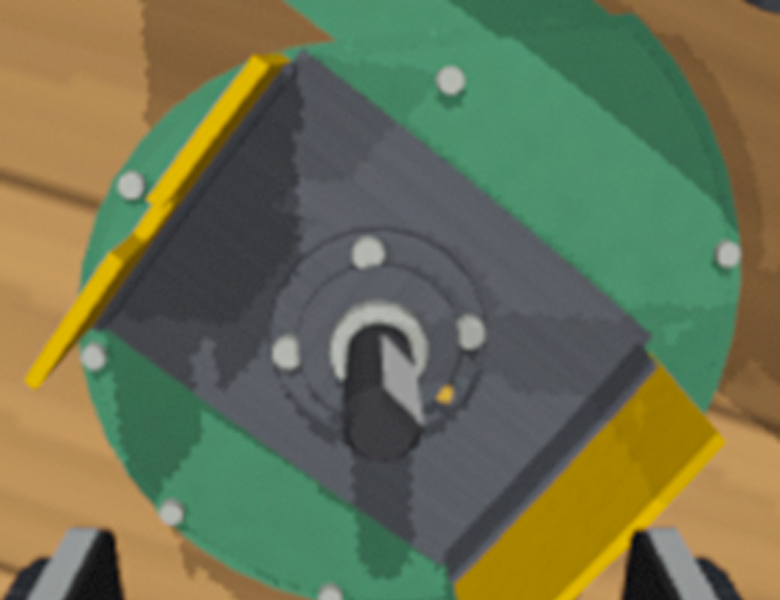

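```bash
python3 - <<'E'
from h import *
from scipy.optimize import least_squares
d=np.load('w1.npz'); s=dict(tool_pos=d['tp'],tcp_rot=d['tr']); c=read_camera('wrist')
D=lambda p:np.array(p)/3+[200,90]-.33
def tf(v,P):
    cc,ss=np.cos(v[2]),np.sin(v[2]); P=np.array(P); return P@np.array([[cc,ss,0],[-ss,cc,0],[0,0,1]])+[v[0],v[1],0]
px=[D([27,380]),D([255,58]),D([722,437]),D([378,347])]
pw=[(-.05,.077,.143),(.05,.077,.143),(.05,-.077,.143),(0,0,.096)]
f=lambda v:(proj(c,tf(v,pw),s)-px).ravel()
r=least_squares(f,[.618,.12,-.3465]);print(r.x,np.rad2deg(r.x[2]),f(r.x).reshape(-1,2).round(1))
a=atz(c,px[:2],.143,s); v=a[1]-a[0]; print(np.rad2deg(np.arctan2(v[1],v[0])),np.linalg.norm(v))
E
```

```text
[ 0.61779932  0.12013633 -0.34196432] -19.593112199963524 [[-0.7 -0.2]
 [-0.6 -1. ]
 [ 1.1  0.3]
 [ 0.3  1.5]]
-19.723328361832117 0.09943393454497651
```

Emit:
servo_tool(targets="0.008 -0.008 0 -5.5 3.5 0 85;0 0 -0.125 0 0 0 85;0 0 -0.125 0 0 0 85;0 0 -0.125 0 0 0 85;0 0 -0.125 0 0 0 85;0 0 -0.125 0 0 0 85;0 0 -0.125 0 0 0 85;0 0 0 0 0 0 85")

```text
time: 3.12
tool_pos: [0.6121, 0.1017, 0.2153]
tcp_rot: [2.695, 1.613, -0.004]
wrist_force: [-0.4, 0.2, 0.3]
width: 0.996
```

```bash
cat >> h.py <<'E'
def rep(tx=.618,ty=.120,tth=None):
    s=bot.read_state(); Rt=R.from_rotvec(s['tcp_rot']).as_matrix(); t=s['tool_pos']
    th=np.rad2deg(np.arctan2(Rt[1,1],Rt[0,1]))
    d=Rt.T@(np.array([tx,ty,t[2]])-t)*1000
    w=Rt.T@np.cross(Rt[:,2],[0,0,-1])
    print('t',round(s['time'],2),'pos',t.round(4),'theta',th.round(2),'shift x,y',d.round(1),'tiltfix',w.round(4),'F',s['wrist_force'].round(1),'M',s['torque'].round(2),'w',round(s['width']*85.4,2),'q6',s['q'][5].round(2))
    if tth is not None: print('wz needed',np.deg2rad(th-tth).round(4))
    return s
E
python3 -c "
from h import *
rep(tth=-28)"
```

```text
t 3.12 pos [0.6121 0.1017 0.2153] theta -28.19 shift x,y [18.9 -3.4 -0. ] tiltfix [-0.0012  0.0025 -0.    ] F [-0.4  0.2  0.3] M [-0.04 -0.04 -0.03] w 85.06 q6 0.62
wz needed -0.0034
```

Emit:
servo_tool(targets="0 0 0 19 -3.4 0 85;0 0 0 0 0 0 85;0 0 0 0 0 0 85")

```text
time: 3.37
tool_pos: [0.6176, 0.1168, 0.2165]
tcp_rot: [2.707, 1.593, -0.004]
wrist_force: [-0.0, 0.4, 0.3]
width: 0.999
```

```bash
python3 -c "
from h import *
rep(tth=-28)"
```

```text
t 3.37 pos [0.6176 0.1168 0.2165] theta -29.03 shift x,y [ 3.  -1.2 -0. ] tiltfix [-0.0008  0.0023 -0.    ] F [-0.   0.4  0.3] M [-0.02  0.01 -0.02] w 85.34 q6 0.66
wz needed -0.0181
```

Emit:
servo_tool(targets="0 0 -0.018 3 -1.2 5 85;0 0 0 0 0 25 85;0 0 0 0 0 25 85;0 0 0 0 0 25 85;0 0 0 0 0 15 85;0 0 0 0 0 0 85")

```text
time: 3.87
tool_pos: [0.6202, 0.1206, 0.1205]
tcp_rot: [2.693, 1.612, 0.007]
wrist_force: [-0.7, -0.8, -0.4]
width: 0.995
```

```bash
python3 -c "
from h import *
rep(tth=-28)
save(read_camera('wrist')['image'],'w2')"
```

```text
t 3.87 pos [0.6202 0.1206 0.1205] theta -28.19 shift x,y [-1.5 -1.7 -0. ] tiltfix [ 0.0047 -0.002   0.    ] F [-0.7 -0.8 -0.4] M [-0.03 -0.01 -0.  ] w 84.97 q6 0.65
wz needed -0.0033
```

View pics/w2.png

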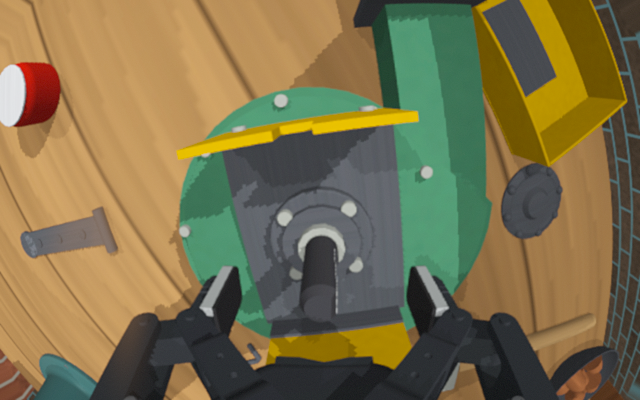

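The shaft stands between the fingers, running from (320,245) to (318,300). The flat is edge-on at the right, facing +y tool, so I'm closing.

Emit:
servo_tool(targets="0.005 -0.002 0 -1.5 -1.7 3 40;0 0 0 0 0 0 15;0 0 0 0 0 0 15;0 0 0 0 0 0 15;0 0 0 0 0 0 12;0 0 0 0 0 0 12;0 0 0 0 0 0 12;0 0 0 0 0 0 12", newtons=50)

```text
time: 4.58
tool_pos: [0.6178, 0.1224, 0.1235]
tcp_rot: [-2.694, -1.61, -0.004]
wrist_force: [1.4, 0.3, -2.4]
width: 0.182
```

```bash
python3 -c "
from h import *
rep(tth=-28)"
```

```text
t 4.58 pos [0.6178 0.1224 0.1235] theta -28.26 shift x,y [-2.   1.3 -0. ] tiltfix [-0.0018 -0.0037 -0.    ] F [ 1.4  0.3 -2.4] M [-0.03 -0.08 -0.01] w 15.55 q6 0.64
wz needed -0.0045
```

Emit:
servo_tool(targets="0 0 0 0 0 0 12;0 0 0 0 0 0 12")

```text
time: 4.75
tool_pos: [0.6178, 0.1224, 0.1235]
tcp_rot: [-2.694, -1.61, -0.004]
wrist_force: [0.3, 0.1, -2.8]
width: 0.184
```

```bash
python3 -c "
from h import *
rep(tth=-28)
save(crop(read_camera('wrist')['image'],220,150,420,330,4)[:,:800],'w3')
"
```

```text
t 4.75 pos [0.6178 0.1224 0.1235] theta -28.28 shift x,y [-2.   1.3 -0. ] tiltfix [-0.0018 -0.0039 -0.    ] F [ 0.3  0.1 -2.8] M [ 0.09  0.06 -0.11] w 15.7 q6 0.64
wz needed -0.0049
```

View pics/w3.png

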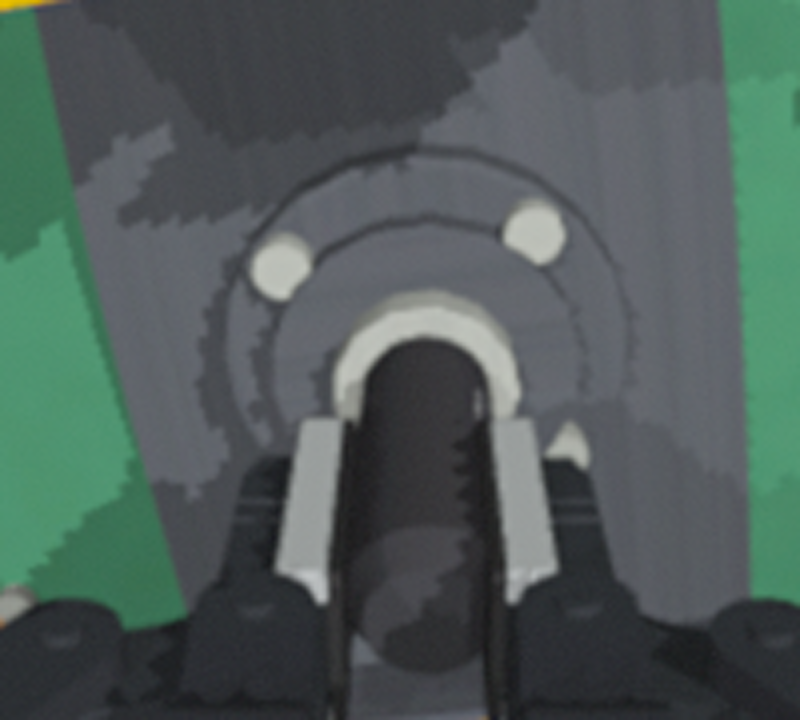

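Emit:
servo_tool(targets="0 0 -0.06 0 0 0 12;0 0 -0.06 0 0 0 12;0 0 -0.06 0 0 0 12;0 0 -0.06 0 0 0 12")

```text
time: 5.13
tool_pos: [0.6174, 0.1222, 0.1235]
tcp_rot: [-2.473, -1.931, -0.003]
wrist_force: [-0.4, 0.6, -2.2]
width: 0.186
```

```bash
python3 -c "
from h import *
rep(tth=70.3)"
```

```text
t 5.13 pos [0.6174 0.1222 0.1235] theta -14.04 shift x,y [-2.   1.1 -0. ] tiltfix [-0.0023 -0.0039  0.    ] F [-0.4  0.6 -2.2] M [ 0.    0.14 -0.07] w 15.9 q6 0.4
wz needed -1.472
```

Emit:
servo_tool(targets="0 0 -0.1 0 0 0 12;0 0 -0.1 0 0 0 12;0 0 -0.1 0 0 0 12;0 0 -0.1 0 0 0 12;0 0 -0.1 0 0 0 12;0 0 -0.1 0 0 0 12;0 0 -0.1 0 0 0 12;0 0 0 0 0 0 12")

```text
time: 5.8
tool_pos: [0.6168, 0.121, 0.1235]
tcp_rot: [-1.613, -2.69, -0.001]
wrist_force: [0.3, 0.8, -2.0]
width: 0.185
```

```bash
python3 -c "
from h import *
rep(tth=70.3)"
```

```text
t 5.8 pos [0.6168 0.121  0.1235] theta 28.12 shift x,y [-1.5  0.5 -0. ] tiltfix [-0.002  -0.0047  0.    ] F [ 0.3  0.8 -2. ] M [0.13 0.06 0.03] w 15.77 q6 -0.34
wz needed -0.7362
```

Emit:
servo_tool(targets="0 0 -0.1 0 0 0 12;0 0 -0.1 0 0 0 12;0 0 -0.1 0 0 0 12;0 0 -0.1 0 0 0 12;0 0 -0.1 0 0 0 12;0 0 -0.1 0 0 0 12;0 0 -0.1 0 0 0 12;0 0 -0.02 0 0 0 12")

```text
time: 6.47
tool_pos: [0.6171, 0.1199, 0.1235]
tcp_rot: [-0.547, -3.089, -0.001]
wrist_force: [-0.7, 0.5, -2.8]
width: 0.185
```

```bash
python3 -c "
from h import *
rep(tth=70.3)"
```

```text
t 6.47 pos [0.6171 0.1199 0.1235] theta 69.93 shift x,y [-0.8  0.4 -0. ] tiltfix [-0.0004 -0.0045  0.    ] F [-0.7  0.5 -2.8] M [-0.07  0.14 -0.07] w 15.77 q6 -1.07
wz needed -0.0064
```

Emit:
servo_tool(targets="0 0 -0.006 0 0 0 10;0 0 0 0 0 0 10;0 0 0 0 0 0 10;0 0 0 0 0 0 10", newtons=80)

```text
time: 6.8
tool_pos: [0.6171, 0.1199, 0.1236]
tcp_rot: [-0.553, -3.088, -0.0]
wrist_force: [-0.1, 1.6, -1.9]
width: 0.173
```

```bash
python3 -c "
from h import *
rep(tth=70.3)"
```

```text
t 6.8 pos [0.6171 0.1199 0.1236] theta 69.71 shift x,y [-0.8  0.4 -0. ] tiltfix [-0.0007 -0.0044  0.    ] F [-0.1  1.6 -1.9] M [-0.15  0.06  0.05] w 14.76 q6 -1.07
wz needed -0.0103
```

Emit:
servo_tool(targets="0 0 0 0 0 0 40;0 0 0 0 0 0 60;0 0 0 0 0 0 85;0 0 0 0 0 -10 85;0 0 0 0 0 -25 85;0 0 0 0 0 -25 85;0 0 0 0 0 -25 85;0 0 0 0 0 0 85")

```text
time: 7.47
tool_pos: [0.6181, 0.1196, 0.2151]
tcp_rot: [-0.56, -3.088, -0.001]
wrist_force: [0.3, 0.8, 1.8]
width: 0.995
```

```bash
python3 -c "
from h import *
s=rep(.515,-.205,-58)
c=read_camera('wrist')
save(c['image'],'w4'); np.savez('w4.npz',im=c['image'],tp=s['tool_pos'],tr=s['tcp_rot'])"
```

```text
t 7.47 pos [0.6181 0.1196 0.2151] theta 69.44 shift x,y [ -17.5 -340.1   -0. ] tiltfix [-0.     -0.0035  0.    ] F [0.3 0.8 1.8] M [ 0.04 -0.06 -0.03] w 84.93 q6 -1.06
wz needed 2.2242
```

View pics/w4.png

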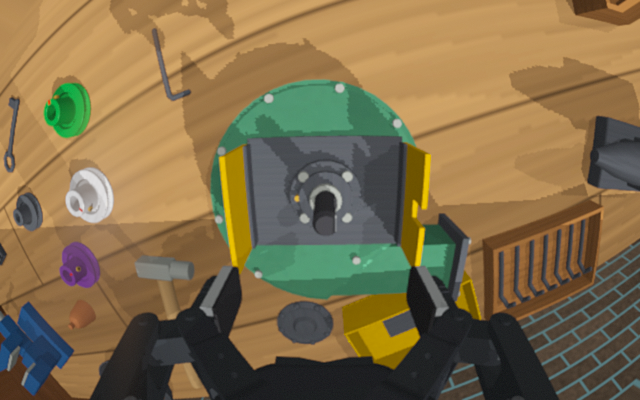

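```bash
python3 - <<'E'
from h import *
t=cv2.imread('pics/w4.png'); cv2.imwrite('pics/w4a.png',crop(t,210,130,310,280,4)); cv2.imwrite('pics/w4b.png',np.hstack([crop(t,395,140,445,275,4),crop(t,285,165,365,300,4),crop(t,215,140,265,275,4)]))
E
```

```text
(no output)
```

View pics/w4b.png

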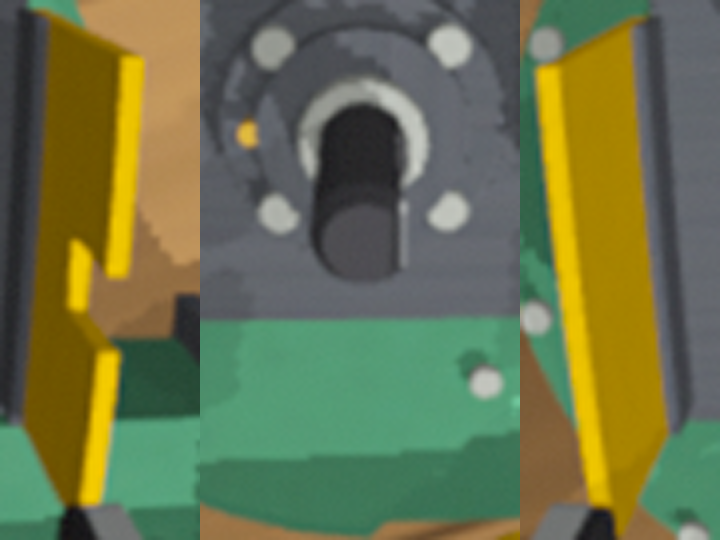

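```bash
python3 - <<'E'
from h import *
from scipy.optimize import least_squares
d=np.load('w4.npz'); s=dict(tool_pos=d['tp'],tcp_rot=d['tr']); c=read_camera('wrist')
A=lambda x,y:np.array([x/4+395,y/4+140])-.38
B=lambda x,y:np.array([(x-200)/4+285,y/4+165])-.38
C=lambda x,y:np.array([(x-520)/4+215,y/4+140])-.38
px=[A(122,57),A(107,277),A(96,350),A(80,505),C(557,67),C(607,507)]
pw=[(-.05,.073,.143),(-.008,.073,.143),(.008,.073,.143),(.05,.073,.143),(-.05,-.073,.143),(.05,-.073,.143)]
def tf(v,P):
    cc,ss=np.cos(v[2]),np.sin(v[2]); P=np.array(P); return P@np.array([[cc,ss,0],[-ss,cc,0],[0,0,1]])+[v[0],v[1],0]
px+=[B(364,143)];pw+=[(0,0,.096)]
f=lambda v:(proj(c,tf(v,pw),s)-px).ravel()
r=least_squares(f,[.618,.12,-.3465]);print(r.x,np.rad2deg(r.x[2]));print(f(r.x).reshape(-1,2).round(1))
print(atz(c,[px[-1],B(359,240)],.096,s)[0],atz(c,[B(359,240)],.154,s))
a=atz(c,px[:6],.143,s).round(4);print(a)
for i,j in ((3,0),(5,4)):
  v=a[i]-a[j];print(np.rad2deg(np.arctan2(v[1],v[0])))
# pulley seen
print(proj(c,[[.515,-.205,.048]],s))
E
```

```text
[ 0.61579592  0.12067601 -0.35583968] -20.388111815948832
[[ 0.3 -1.8]
 [-0.5 -2.2]
 [ 0.2 -1.1]
 [-1.8  6.5]
 [ 0.8 -3.8]
 [ 1.4  6.5]
 [-0.6 -2.2]]
[0.61787026 0.12043885 0.096     ] [[0.61704816 0.11946788 0.154     ]]
[[0.5956 0.2059 0.143 ]
 [0.6356 0.1918 0.143 ]
 [0.6496 0.186  0.143 ]
 [0.6825 0.1746 0.143 ]
 [0.5458 0.0679 0.143 ]
 [0.6312 0.0367 0.143 ]]
-19.8082147587309
-20.069249331660348
[[ 75.203628   203.56197084]]
```

Emit:
servo_tool(targets="0 0 0 -2 -40 0 85;0 0 0 -2 -40 0 85;0 0 0 -2 -40 0 85;0 0 0 -2 -40 0 85;0 0 0 -2 -40 0 85;0 0 0 -2 -40 0 85;0 0 0 -2 -40 0 85;0 0 0 -2 -40 0 85")

```text
time: 8.23
tool_pos: [0.5128, -0.1877, 0.2021]
tcp_rot: [-0.536, -3.076, -0.004]
wrist_force: [0.7, -0.0, -0.0]
width: 0.995
```

Emit:
servo_tool(targets="0 0 0.12 0 0 0 85;0 0 0.12 0 0 0 85;0 0 0.12 0 0 0 85;0 0 0.12 0 0 0 85;0 0 0.12 0 0 0 85;0 0 0.12 0 0 0 85;0 0 0.12 0 0 0 85;0 0 0.12 0 0 0 85")

```text
time: 8.9
tool_pos: [0.5006, -0.1966, 0.1903]
tcp_rot: [-1.935, -2.429, 0.023]
wrist_force: [-0.1, -0.1, 0.7]
width: 1.001
```

Emit:
servo_tool(targets="0 0 0.12 0 0 0 85;0 0 0.12 0 0 0 85;0 0 0.12 0 0 0 85;0 0 0.12 0 0 0 85;0 0 0.12 0 0 0 85;0 0 0.12 0 0 0 85;0 0 0.12 0 0 0 85;0 0 0.12 0 0 0 85")

```text
time: 9.57
tool_pos: [0.4926, -0.1933, 0.1783]
tcp_rot: [-2.859, -1.203, 0.069]
wrist_force: [-0.5, 0.4, 0.5]
width: 0.995
```

```bash
python3 -c "
from h import *
s=rep(.515,-.205,-58)
c=read_camera('wrist')
save(c['image'],'w5'); np.savez('w5.npz',im=c['image'],tp=s['tool_pos'],tr=s['tcp_rot'])"
```

```text
t 9.57 pos [ 0.4926 -0.1933  0.1783] theta -44.41 shift x,y [ 7.3 24.2 -1.5] tiltfix [-0.0535  0.0257 -0.    ] F [-0.5  0.4  0.5] M [-0.02 -0.    0.02] w 84.95 q6 0.36
wz needed 0.2373
```

View pics/w5.png

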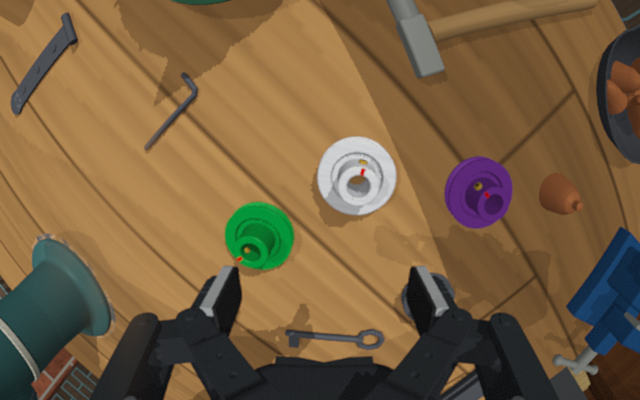

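```bash
cat > pul.py <<'E'
from h import *
import sys
from scipy.optimize import least_squares
E
python3 - <<'E'
from h import *
d=np.load('w5.npz'); s=dict(tool_pos=d['tp'],tcp_rot=d['tr']); c=read_camera('wrist')
print('rim',atz(c,[[357,176]],.014,s),'hub',atz(c,[[359,183]],.048,s),'screw',atz(c,[[363,162]],.033,s),'green',atz(c,[[260,235]],.018,s),'purple',atz(c,[[478,192]],.018,s),'spare',atz(c,[[430,296]],.03,s))
t=cv2.imread('pics/w5.png'); cv2.imwrite('pics/w5a.png',crop(t,310,130,410,225,6))
E
```

```text
rim [[ 0.51462926 -0.20639774  0.014     ]] hub [[ 0.51642714 -0.20467823  0.048     ]] screw [[ 0.53084864 -0.19581787  0.033     ]] green [[ 0.39240993 -0.18145265  0.018     ]] purple [[ 0.60164082 -0.30871607  0.018     ]] spare [[ 0.48407269 -0.37089876  0.03      ]]
```

View pics/w5a.png

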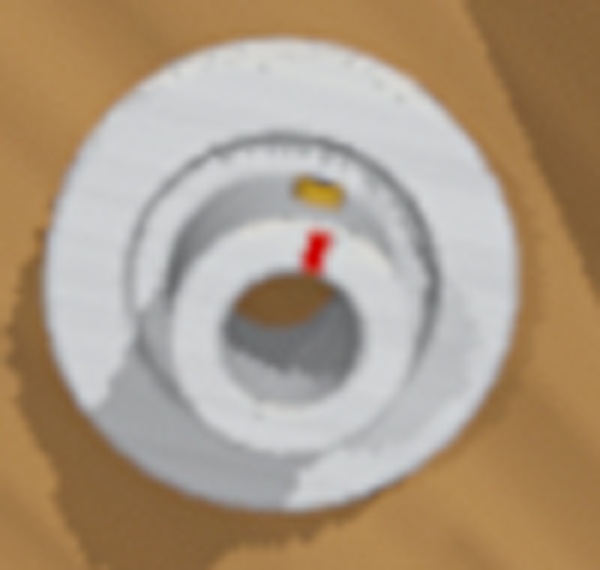

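Emit:
servo_tool(targets="-0.053 0.026 0.12 7 24 0 85;0 0 0.115 0 0 -15 85;0 0 0 0 0 0 85;0 0 0 0 0 0 85")

```text
time: 10.0
tool_pos: [0.5129, -0.2042, 0.1879]
tcp_rot: [-3.005, -0.902, 0.013]
wrist_force: [0.3, -0.2, -0.6]
width: 0.994
```

```bash
python3 -c "
from h import *
s=rep(.515,-.205,-58)
c=read_camera('wrist')
save(c['image'],'w6'); np.savez('w6.npz',im=c['image'],tp=s['tool_pos'],tr=s['tcp_rot'])
save(crop(c['image'],260,140,400,290,4),'w6a')"
```

```text
t 10.0 pos [ 0.5129 -0.2042  0.1879] theta -56.59 shift x,y [ 1.3  1.9 -0. ] tiltfix [-0.0064  0.007   0.    ] F [ 0.3 -0.2 -0.6] M [-0.03 -0.   -0.  ] w 84.91 q6 0.57
wz needed 0.0247
```

View pics/w6a.png

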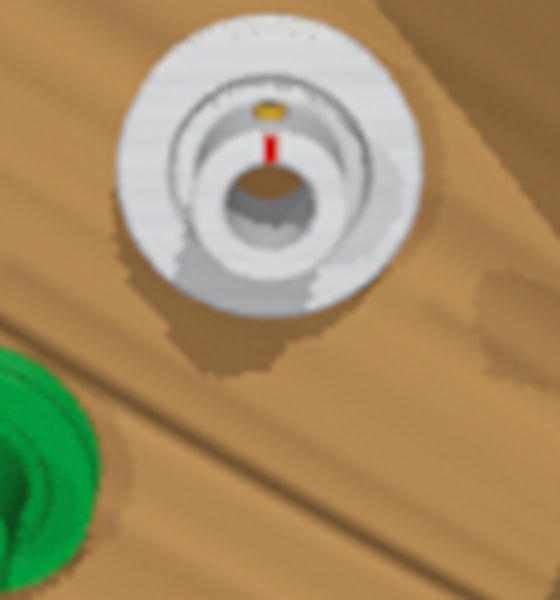

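```bash
python3 - <<'E'
from h import *
d=np.load('w6.npz'); s=dict(tool_pos=d['tp'],tcp_rot=d['tr']); c=read_camera('wrist')
F=lambda x,y:[x/4+260-.38,y/4+140-.38]
rim=atz(c,[F(270,165)],.016,s)[0]; hub=atz(c,[F(270,204)],.048,s)[0]; sc=atz(c,[F(270,110)],.033,s)[0]; mk=atz(c,[F(270.5,149)],.048,s)[0]
print(rim,hub,sc,mk)
for p in (sc-(rim+hub)/2,mk-hub): print(np.linalg.norm(p[:2]),np.rad2deg(np.arctan2(p[1],p[0])))
E
```

```text
[ 0.5155167  -0.20545171  0.016     ] [ 0.51448986 -0.20596754  0.048     ] [ 0.53089113 -0.19515608  0.033     ] [ 0.52581201 -0.19858915  0.048     ]
0.019073567362229274 33.59421112351285
0.013514126677329234 33.09137110727113
```

Emit:
servo_tool(targets="-0.006 0.007 0 1 2.4 10 85;0 0 0 0 0 30 85;0 0 0 0 0 30 85;0 0 0 0 0 30 85;0 0 0 0 0 25 85;0 0 0 0 0 0 85;0 0 0 0 0 0 85")

```text
time: 10.68
tool_pos: [0.5156, -0.2056, 0.0588]
tcp_rot: [2.998, 0.933, 0.004]
wrist_force: [0.8, -0.3, 0.9]
width: 0.995
```

```bash
python3 -c "
from h import *
s=rep(.515,-.2057,-56.7)
c=read_camera('wrist')
save(c['image'],'w7'); np.savez('w7.npz',im=c['image'],tp=s['tool_pos'],tr=s['tcp_rot'])
"
```

```text
t 10.68 pos [ 0.5156 -0.2056  0.0588] theta -55.43 shift x,y [-0.5 -0.2 -0. ] tiltfix [ 0.0026 -0.0019  0.    ] F [ 0.8 -0.3  0.9] M [0.03 0.03 0.01] w 84.98 q6 0.54
wz needed 0.0221
```

View pics/w7.png

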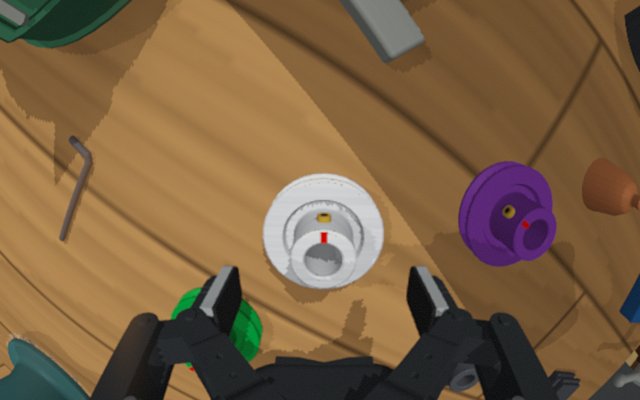

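Emit:
servo_tool(targets="0.003 -0.002 0.022 -0.5 -0.2 20 85;0 0 0 0 0 18 80;0 0 0 0 0 0 60;0 0 0 0 0 0 60")

```text
time: 11.07
tool_pos: [0.5199, -0.2078, 0.0273]
tcp_rot: [3.003, 0.903, 0.012]
wrist_force: [0.1, 0.2, 1.0]
width: 0.705
```

```bash
python3 -c "
from h import *
s=rep(.515,-.2057,-56.7)
c=read_camera('wrist')
save(crop(c['image'],180,130,460,330,2.8),'w8')
"
```

```text
t 11.07 pos [ 0.5199 -0.2078  0.0273] theta -56.53 shift x,y [-3.  -4.4 -0.1] tiltfix [ 0.0081 -0.0053 -0.    ] F [0.1 0.2 1. ] M [0.01 0.03 0.  ] w 60.2 q6 0.56
wz needed 0.0029
```

View pics/w8.png

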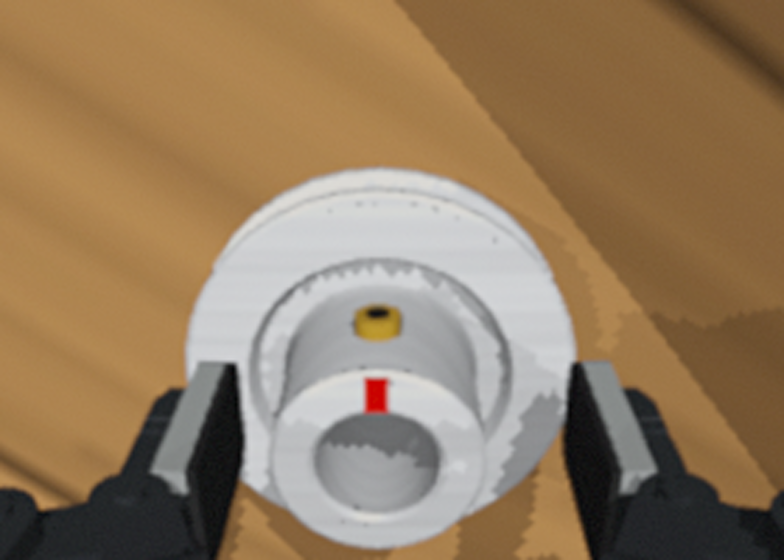

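Emit:
servo_tool(targets="0.008 -0.005 0.003 -3 -4.4 6 60;0 0 0 0 0 0 60;0 0 0 0 0 0 60")

```text
time: 11.37
tool_pos: [0.5178, -0.207, 0.0258]
tcp_rot: [3.005, 0.899, 0.008]
wrist_force: [-0.5, -0.2, -0.4]
width: 0.702
```

```bash
python3 -c "
from h import *
s=rep(.515,-.2057,-56.7)
c=read_camera('wrist')
save(crop(c['image'],180,130,460,330,2.8),'w9')
"
```

```text
t 11.37 pos [ 0.5178 -0.207   0.0258] theta -56.68 shift x,y [-1.7 -2.7 -0. ] tiltfix [ 0.0058 -0.0039 -0.    ] F [-0.5 -0.2 -0.4] M [-0.02  0.05 -0.03] w 59.96 q6 0.56
wz needed 0.0004
```

View pics/w9.png

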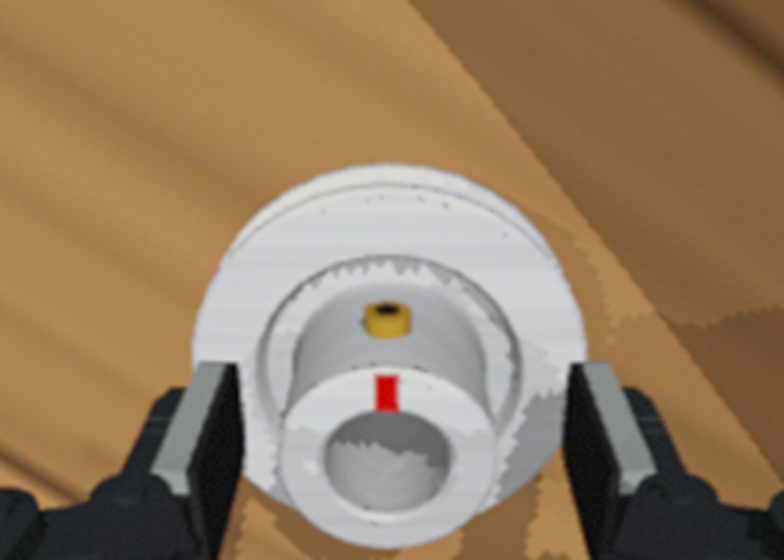

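Emit:
servo_tool(targets="0.006 -0.004 0 -1.7 -2.7 5 60;0 0 0 -1 -1.8 3.5 60;0 0 0 0 0 0 60;0 0 0 0 0 0 60")

```text
time: 11.75
tool_pos: [0.5132, -0.2047, 0.0176]
tcp_rot: [3.009, 0.901, 0.001]
wrist_force: [-0.7, 0.2, 0.3]
width: 0.7
```

```bash
python3 -c "
from h import *
s=rep(.515,-.2057,-56.7)
"
```

```text
t 11.75 pos [ 0.5132 -0.2047  0.0176] theta -56.67 shift x,y [1.  1.8 0. ] tiltfix [ 0.0006 -0.0004  0.    ] F [-0.7  0.2  0.3] M [-0.   -0.02 -0.04] w 59.8 q6 0.56
wz needed 0.0006
```

Emit:
servo_tool(targets="0 0 0 1 1.8 -3 60;0 0 0 0 0 0 60;0 0 0 0 0 0 60")

```text
time: 12.0
tool_pos: [0.5147, -0.2055, 0.0203]
tcp_rot: [-3.009, -0.901, 0.001]
wrist_force: [0.1, 0.1, -0.3]
width: 0.708
```

```bash
python3 -c "
from h import *
s=rep(.515,-.2057,-56.7)
c=read_camera('wrist')
save(crop(c['image'],180,130,460,330,2.8),'w10')
"
```

```text
t 12.0 pos [ 0.5147 -0.2055  0.0203] theta -56.66 shift x,y [ 0.2  0.3 -0. ] tiltfix [-0.0005  0.0003  0.    ] F [ 0.1  0.1 -0.3] M [ 0.04 -0.02 -0.01] w 60.42 q6 0.56
wz needed 0.0006
```

View pics/w10.png

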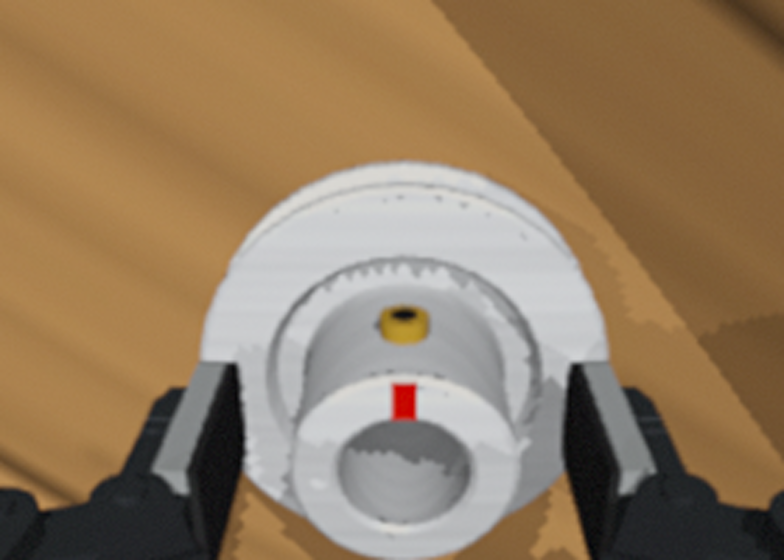

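The hub is centred at (405,465) between the pads and the screw points straight up the image. Closing now.

Emit:
servo_tool(targets="0 0 0 0 0 0 50;0 0 0 0 0 0 42;0 0 0 0 0 0 36;0 0 0 0 0 0 32;0 0 0 0 0 0 32;0 0 0 0 0 0 32", newtons=50)

```text
time: 12.55
tool_pos: [0.5152, -0.2057, 0.0211]
tcp_rot: [3.01, 0.901, 0.001]
wrist_force: [0.4, -0.4, 0.8]
width: 0.426
```

```bash
python3 -c "
from h import *
s=rep(.515,-.2057,-56.7)
c=read_camera('wrist')
save(crop(c['image'],180,130,460,330,2.8),'w11')
"
```

```text
t 12.55 pos [ 0.5152 -0.2057  0.0211] theta -56.66 shift x,y [-0.2 -0.2 -0. ] tiltfix [ 0.0002 -0.0003  0.    ] F [ 0.4 -0.4  0.8] M [0.11 0.06 0.02] w 36.35 q6 0.56
wz needed 0.0006
```

View pics/w11.png

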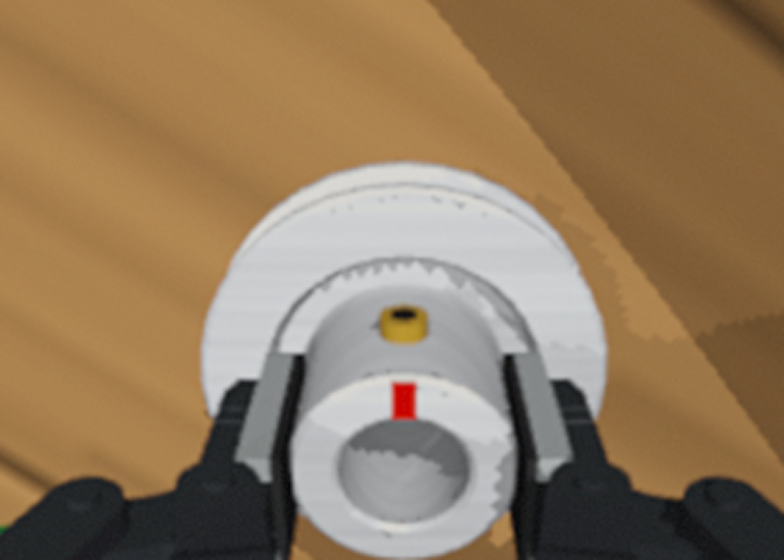

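Emit:
servo_tool(targets="0 0 0 0 0 -12 32;0 0 0 0 0 -25 32;0 0 0 0 0 -32 32;0 0 0 0 0 -32 32;0 0 0 0 0 -32 32;0 0 0 0 0 -32 32;0 0 0 0 0 -25 32;0 0 0 0 0 0 32", newtons=60)

```text
time: 13.27
tool_pos: [0.509, -0.2031, 0.2159]
tcp_rot: [-2.999, -0.898, 0.019]
wrist_force: [0.7, -0.2, -2.2]
width: 0.426
```

```bash
python3 -c "
from h import *
s=rep(.618,.1205,-19.8)
c=read_camera('wrist')
save(crop(c['image'],180,130,460,330,2.8),'w12')
"
```

```text
t 13.27 pos [ 0.509  -0.2031  0.2159] theta -56.67 shift x,y [ 268.9 -210.5    0.5] tiltfix [-0.0136  0.0089 -0.    ] F [ 0.7 -0.2 -2.2] M [-0.03 -0.09  0.01] w 36.4 q6 0.56
wz needed -0.6435
```

View pics/w12.png

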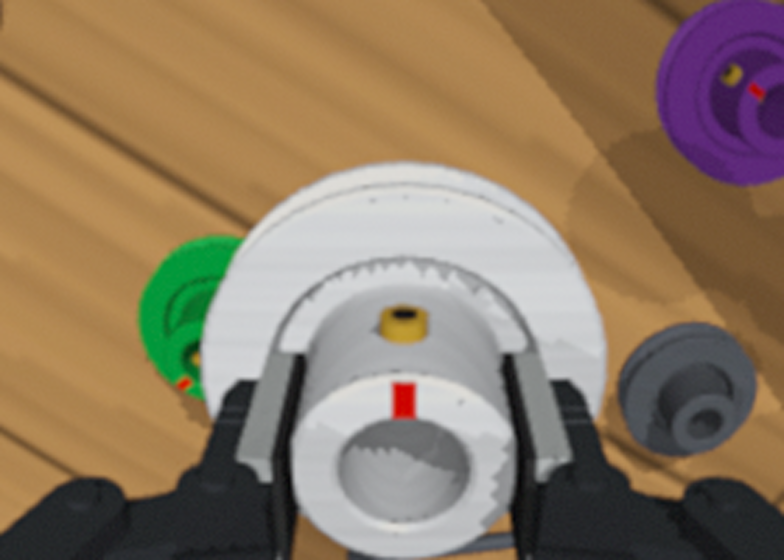

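Emit:
servo_tool(targets="-0.013 0.009 0 20 -16 -4 32;0 0 0 30 -24 -2 32;0 0 0 30 -24 -1 32;0 0 0 30 -24 -1 32;0 0 0 30 -24 -1 32;0 0 0 30 -24 -1 32;0 0 0 28 -23 -1 32;0 0 0 28 -22 0 32")

```text
time: 13.98
tool_pos: [0.5894, 0.0762, 0.2071]
tcp_rot: [-3.009, -0.879, 0.04]
wrist_force: [1.6, -0.4, -2.2]
width: 0.425
```

Emit:
servo_tool(targets="0 0 -0.06 12 -8 0 32;0 0 -0.1 12 -8 0 32;0 0 -0.1 0 0 0 32;0 0 -0.1 0 0 0 32;0 0 -0.1 0 0 0 32;0 0 -0.1 0 0 0 32;0 0 -0.06 0 0 0 32;0 0 0 0 0 0 32")

```text
time: 14.65
tool_pos: [0.5876, 0.1142, 0.1812]
tcp_rot: [-2.536, -1.794, 0.084]
wrist_force: [0.3, 0.4, -2.9]
width: 0.422
```

```bash
python3 -c "
from h import *
s=rep(.618,.1205,-19.8)
"
```

```text
t 14.65 pos [0.5876 0.1142 0.1812] theta -19.49 shift x,y [16.  26.6 -2. ] tiltfix [-0.0589  0.0243  0.    ] F [ 0.3  0.4 -2.9] M [-0.01 -0.05 -0.05] w 36.0 q6 0.48
wz needed 0.0053
```

Emit:
servo_tool(targets="-0.05 0.02 0 0 0 -20 32;-0.009 0.004 0.005 16 26 -8 32;0 0 0 0 0 0 32;0 0 0 0 0 0 32;0 0 0 0 0 0 32")

```text
time: 15.07
tool_pos: [0.6087, 0.119, 0.1937]
tcp_rot: [-2.569, -1.79, 0.035]
wrist_force: [-0.9, 0.1, -2.6]
width: 0.422
```

```bash
python3 -c "
from h import *
s=rep(.618,.1205,-19.8)
"
```

```text
t 15.07 pos [0.6087 0.119  0.1937] theta -20.26 shift x,y [ 4.6  8.2 -0.2] tiltfix [-0.021   0.0124  0.    ] F [-0.9  0.1 -2.6] M [-0.01 -0.01  0.01] w 36.08 q6 0.51
wz needed -0.008
```

Emit:
servo_tool(targets="-0.021 0.012 -0.008 4.6 8.2 -4 32;-0.008 0.004 -0.003 1.5 3 -1.5 32;0 0 0 0 0 0 32;0 0 0 0 0 0 32;0 0 0 0 0 0 32")

```text
time: 15.48
tool_pos: [0.621, 0.1205, 0.1964]
tcp_rot: [2.565, 1.807, 0.01]
wrist_force: [0.0, -0.2, -1.6]
width: 0.423
```

```bash
python3 -c "
from h import *
s=rep(.618,.1205,-19.8)
"
```

```text
t 15.48 pos [0.621  0.1205 0.1964] theta -19.69 shift x,y [-1.  -2.8 -0. ] tiltfix [ 0.0068 -0.003  -0.    ] F [ 0.  -0.2 -1.6] M [-0.02 -0.   -0.07] w 36.11 q6 0.5
wz needed 0.0019
```

Emit:
servo_tool(targets="0.007 -0.003 0.002 -1.1 -3 0 32;0 0 0 0 0 0 32;0 0 0 0 0 0 32;0 0 0 0 0 0 32")

```text
time: 15.82
tool_pos: [0.6173, 0.1204, 0.1969]
tcp_rot: [-2.57, -1.805, 0.001]
wrist_force: [-0.8, -0.4, -3.6]
width: 0.423
```

```bash
python3 -c "
from h import *
s=rep(.618,.1205,-19.8)
c=read_camera('wrist');save(c['image'],'w13'); save(crop(c['image'],240,180,400,320,5)[:600],'w13a')
c=read_camera('scene'); save(crop(c['image'],270,170,375,290,5),'s13')
c=read_camera('top'); save(crop(c['image'],235,105,345,225,5),'t13')
"
```

```text
t 15.82 pos [0.6173 0.1204 0.1969] theta -19.84 shift x,y [ 0.3  0.6 -0. ] tiltfix [-0.0007  0.0001 -0.    ] F [-0.8 -0.4 -3.6] M [-0.02  0.09  0.05] w 36.12 q6 0.5
wz needed -0.0006
```

View pics/w13.png

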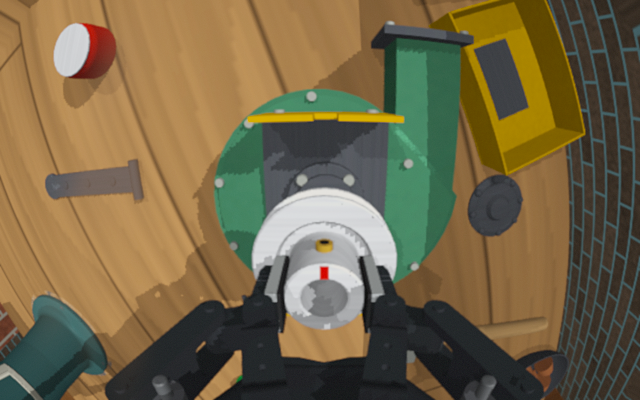

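View pics/s13.png

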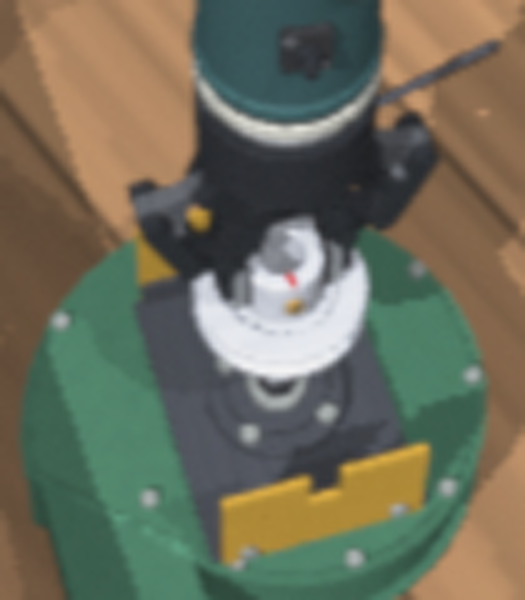

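Emit:
servo_tool(targets="0 0 0 0.4 1 6 32;0 0 0 0 0 6 32;0 0 0 0 0 4 32;0 0 0 0 0 0 32;0 0 0 0 0 0 32")

```text
time: 16.38
tool_pos: [0.6184, 0.1204, 0.1786]
tcp_rot: [-2.57, -1.805, 0.001]
wrist_force: [-0.1, 0.3, -2.4]
width: 0.426
```

```bash
python3 -c "
from h import *
s=rep(.6183,.1206,-19.8)
"
```

```text
t 16.38 pos [0.6184 0.1204 0.1786] theta -19.83 shift x,y [ 0.1 -0.1  0. ] tiltfix [-0.0011  0.0003  0.    ] F [-0.1  0.3 -2.4] M [-0.01  0.05  0.03] w 36.41 q6 0.5
wz needed -0.0006
```

Well placed. I'll descend gently onto the shaft and watch the force.

Emit:
servo_tool(targets="0 0 0 0 0 3 32;0 0 0 0 0 3 32;0 0 0 0 0 3 32;0 0 0 0 0 0 32;0 0 0 0 0 0 32")

```text
time: 16.8
tool_pos: [0.6181, 0.1204, 0.1681]
tcp_rot: [-2.57, -1.805, 0.003]
wrist_force: [0.0, -0.2, -2.5]
width: 0.423
```

```bash
python3 -c "
from h import *
s=rep(.6183,.1206,-19.8)
"
```

```text
t 16.8 pos [0.6181 0.1204 0.1681] theta -19.84 shift x,y [ 0.3  0.1 -0. ] tiltfix [-0.0019  0.0008 -0.    ] F [ 0.  -0.2 -2.5] M [-0.02 -0.08 -0.04] w 36.12 q6 0.5
wz needed -0.0006
```

Emit:
servo_tool(targets="0 0 0 0 0 3 32;0 0 0 0 0 3 32;0 0 0 0 0 3 32;0 0 0 0 0 0 32;0 0 0 0 0 0 32")

```text
time: 17.22
tool_pos: [0.6184, 0.1205, 0.1586]
tcp_rot: [-2.57, -1.805, 0.002]
wrist_force: [-0.6, 0.3, -2.0]
width: 0.425
```

```bash
python3 -c "
from h import *
s=rep(.6183,.1206,-19.8)
"
```

```text
t 17.22 pos [0.6184 0.1205 0.1586] theta -19.83 shift x,y [ 0.1 -0.1  0. ] tiltfix [-0.0012  0.0004 -0.    ] F [-0.6  0.3 -2. ] M [ 0.01  0.02 -0.01] w 36.29 q6 0.5
wz needed -0.0005
```

Emit:
servo_tool(targets="0 0 0 0 0 3 32;0 0 0 0 0 3 32;0 0 0 0 0 3 32;0 0 0 0 0 0 32;0 0 0 0 0 0 32")

```text
time: 17.63
tool_pos: [0.6184, 0.1204, 0.1486]
tcp_rot: [-2.57, -1.805, 0.001]
wrist_force: [-0.0, 0.2, -3.2]
width: 0.428
```

Emit:
servo_tool(targets="0 0 0 0 0 2.5 32;0 0 0 0 0 2.5 32;0 0 0 0 0 2.5 32;0 0 0 0 0 0 32;0 0 0 0 0 0 32")

```text
time: 18.05
tool_pos: [0.6184, 0.1205, 0.1403]
tcp_rot: [-2.57, -1.805, 0.001]
wrist_force: [-0.5, -0.0, -3.3]
width: 0.423
```

```bash
python3 -c "
from h import *
s=rep(.6183,.1206,-19.8)
"
```

```text
t 18.05 pos [0.6184 0.1205 0.1403] theta -19.83 shift x,y [ 0.1 -0.2  0. ] tiltfix [-0.0011  0.0004  0.    ] F [-0.5 -0.  -3.3] M [ 0.02 -0.04  0.02] w 36.14 q6 0.5
wz needed -0.0006
```

Emit:
servo_tool(targets="0 0 0 0 0 2.5 32;0 0 0 0 0 2.5 32;0 0 0 0 0 2.5 32;0 0 0 0 0 0 32;0 0 0 0 0 0 32")

```text
time: 18.47
tool_pos: [0.6185, 0.1205, 0.1321]
tcp_rot: [-2.57, -1.805, 0.001]
wrist_force: [-0.1, -0.1, -3.0]
width: 0.429
```

```bash
python3 -c "
from h import *
s=rep(.6183,.1206,-19.8)
c=read_camera('wrist'); save(crop(c['image'],180,90,460,330,2.5),'w14')
"
```

```text
t 18.47 pos [0.6185 0.1205 0.1321] theta -19.83 shift x,y [ 0.1 -0.2  0. ] tiltfix [-0.0009  0.0003 -0.    ] F [-0.1 -0.1 -3. ] M [-0.01 -0.01  0.03] w 36.61 q6 0.5
wz needed -0.0006
```

View pics/w14.png

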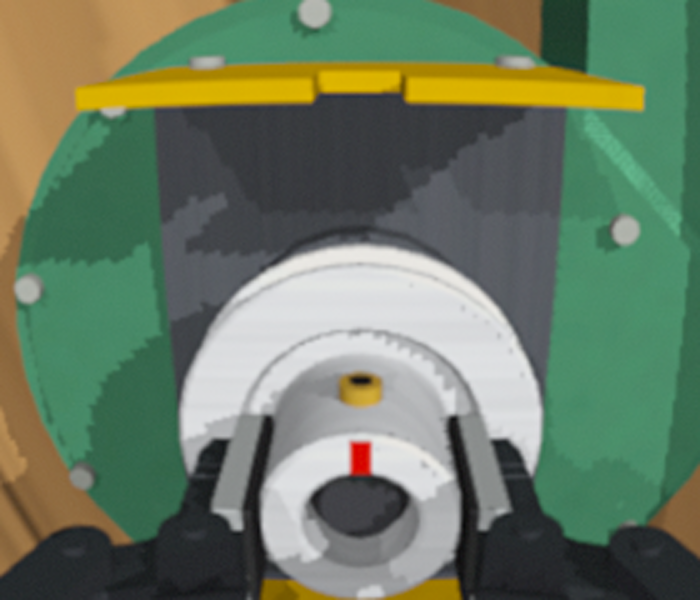

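The shaft end is visible in the bore at (360,505), with its flat under the red mark. The screw at (360,388) lines up with the slot at (360,82).

Emit:
servo_tool(targets="0 0 0 0 0 2.5 32;0 0 0 0 0 2.5 32;0 0 0 0 0 2.5 32;0 0 0 0 0 0 32;0 0 0 0 0 0 32")

```text
time: 18.93
tool_pos: [0.6186, 0.1205, 0.1239]
tcp_rot: [-2.57, -1.805, 0.001]
wrist_force: [0.5, -0.6, -2.3]
width: 0.425
```

Emit:
servo_tool(targets="0 0 0 0 0 2 32;0 0 0 0 0 2 32;0 0 0 0 0 0 32;0 0 0 0 0 0 32")

```text
time: 19.27
tool_pos: [0.6186, 0.1205, 0.1194]
tcp_rot: [-2.57, -1.805, 0.001]
wrist_force: [-0.4, -0.3, -2.9]
width: 0.421
```

```bash
python3 -c "
from h import *
s=rep(.6183,.1206,-19.8)
"
```

```text
t 19.27 pos [0.6186 0.1205 0.1194] theta -19.83 shift x,y [ 0.  -0.3  0. ] tiltfix [-0.0008  0.0002 -0.    ] F [-0.4 -0.3 -2.9] M [-0.   -0.03 -0.  ] w 35.99 q6 0.5
wz needed -0.0006
```

Emit:
servo_tool(targets="0 0 0 0 0 2 32;0 0 0 0 0 0 32;0 0 0 0 0 0 32")

```text
time: 19.52
tool_pos: [0.6187, 0.1205, 0.1173]
tcp_rot: [-2.57, -1.805, 0.001]
wrist_force: [0.7, -0.1, -3.3]
width: 0.424
```

Emit:
servo_tool(targets="0 0 0 0 0 1.5 32;0 0 0 0 0 0 32;0 0 0 0 0 0 32")

```text
time: 19.77
tool_pos: [0.6193, 0.1206, 0.1178]
tcp_rot: [2.571, 1.806, 0.001]
wrist_force: [-0.0, -0.9, -3.2]
width: 0.428
```

Emit:
servo_tool(targets="0 0 0 0 0 2 32;0 0 0 0 0 1.5 32;0 0 0 0 0 0 32;0 0 0 0 0 0 32")

```text
time: 20.1
tool_pos: [0.6196, 0.1208, 0.1174]
tcp_rot: [2.57, 1.806, 0.003]
wrist_force: [-0.1, -0.0, -3.8]
width: 0.425
```

```bash
python3 -c "
from h import *
s=rep(.6183,.1206,-19.8)
"
```

```text
t 20.1 pos [0.6196 0.1208 0.1174] theta -19.83 shift x,y [-0.7 -1.1 -0. ] tiltfix [ 0.0013 -0.0013  0.    ] F [-0.1 -0.  -3.8] M [-0.04  0.03  0.  ] w 36.31 q6 0.5
wz needed -0.0005
```

Emit:
servo_tool(targets="0 0 0 -0.7 -1.1 2 32;0 0 0 0 0 3 32")

```text
time: 20.27
tool_pos: [0.6198, 0.121, 0.1169]
tcp_rot: [2.57, 1.805, 0.007]
wrist_force: [-12.6, -1.8, 23.2]
width: 0.425
```

```bash
python3 -c "
from h import *
s=rep(.6183,.1206,-19.8)
c=read_camera('wrist'); save(crop(c['image'],180,90,460,330,2.5),'w15')
c=read_camera('scene'); save(crop(c['image'],270,170,375,290,5),'s15')
"
```

```text
t 20.27 pos [0.6198 0.121  0.1169] theta -19.83 shift x,y [-0.9 -1.3 -0. ] tiltfix [ 0.0039 -0.0031 -0.    ] F [-12.6  -1.8  23.2] M [-0.28  2.36  0.01] w 36.26 q6 0.5
wz needed -0.0006
```

View pics/w15.png

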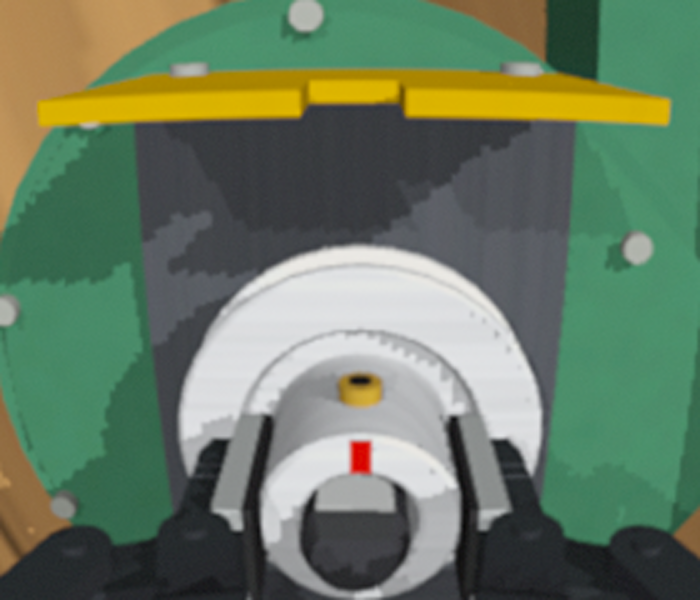

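View pics/s15.png

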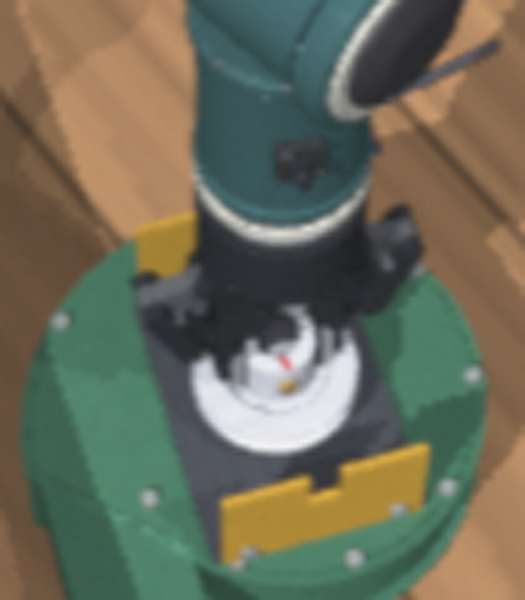

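Emit:
servo_tool(targets="0.004 -0.003 0 -0.9 -1.3 0 32;0 0 0 0 0 0 32;0 0 0 0 0 0 32")

```text
time: 20.62
tool_pos: [0.6189, 0.1206, 0.1179]
tcp_rot: [2.57, 1.805, 0.003]
wrist_force: [0.2, 0.0, -2.8]
width: 0.428
```

```bash
python3 -c "
from h import *
s=rep(.6183,.1206,-19.8)
"
```

```text
t 20.62 pos [0.6189 0.1206 0.1179] theta -19.83 shift x,y [-0.2 -0.6 -0. ] tiltfix [ 0.0022 -0.0011  0.    ] F [ 0.2  0.  -2.8] M [0.01 0.   0.  ] w 36.54 q6 0.5
wz needed -0.0004
```

Emit:
servo_tool(targets="0.002 -0.001 0 -0.4 -0.6 1.5 32")

```text
time: 20.7
tool_pos: [0.6188, 0.1205, 0.1169]
tcp_rot: [2.57, 1.805, 0.002]
wrist_force: [-3.7, -0.3, 13.1]
width: 0.426
```

Emit:
servo_tool(targets="0.001 0 0 -0.1 -0.2 1 32")

```text
time: 20.78
tool_pos: [0.6189, 0.1206, 0.117]
tcp_rot: [-2.571, -1.806, -0.002]
wrist_force: [-4.3, 0.3, 8.9]
width: 0.42
```

```bash
python3 -c "
from h import *
s=rep(.6183,.1206,-19.8)
c=read_camera('top');c=read_camera('scene');c=read_camera('wrist')
s=rep(.6183,.1206,-19.8)
c=read_camera('wrist'); save(crop(c['image'],180,90,460,330,2.5),'w16')
s=rep(.6183,.1206,-19.8)
"
```

```text
t 20.78 pos [0.6189 0.1206 0.117 ] theta -19.83 shift x,y [-0.2 -0.6 -0. ] tiltfix [ 0.0005 -0.001  -0.    ] F [-4.3  0.3  8.9] M [-0.08  0.88  0.01] w 35.9 q6 0.5
wz needed -0.0005
t 20.93 pos [0.6189 0.1206 0.117 ] theta -19.83 shift x,y [-0.2 -0.5 -0. ] tiltfix [ 0.0005 -0.001  -0.    ] F [-3.2 -0.1  5.7] M [-0.1   0.59  0.  ] w 36.16 q6 0.5
wz needed -0.0006
t 20.98 pos [0.6189 0.1206 0.117 ] theta -19.83 shift x,y [-0.1 -0.6 -0. ] tiltfix [ 0.0005 -0.001  -0.    ] F [-3.5 -0.6  6.7] M [-0.07  0.55  0.04] w 36.2 q6 0.5
wz needed -0.0006
```

View pics/w16.png

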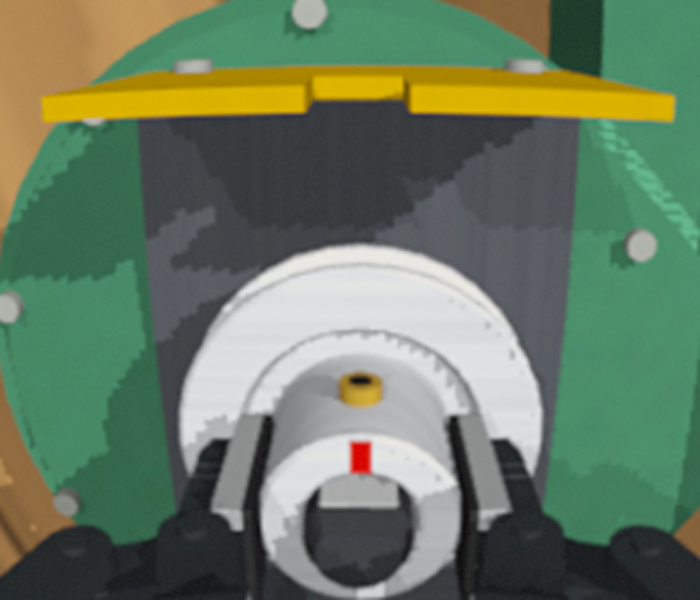

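The pulley is seated with steady contact, level, and the screw is in line with the slot at (358,88). Handing in.

```bash
python3 -c "
from h import *
print(finish_job())
rep(.6183,.1206,-19.8)"
```

```text
the job is handed in; nothing more can be done
None
the job is handed in; nothing more can be done
```

The aluminium pulley is on the shaft with its brass set screw over the flat, and I handed the job in while still gripping the hub at 60 N. The hand-in gave no verdict, and I could not read the state afterwards.

- **Shaft:** I turned it about 98° until the flat faced the slotted guard cheek. The fingers closed to 15.7 mm at 50 N and 14.8 mm at 80 N. That works back to about 17 mm at no load, which is square on the flat, allowing for soft pads.
- **Pulley seating:** I lowered it in small steps with no resistance until it met the shoulder. The measured finger height puts its underside at 96 mm, where the shoulder should be. A firm press gave about 23 N back without it going lower.
- **At the end:**
  - The wrist force was a steady 6–7 N upward, so the pulley is still lightly pressed home.
  - The tool was vertical to about 0.1°.
  - The wrist picture shows the screw in line with the slot to within about 1 mm, with the fingers clear of it.
- **Disagreement:** my camera and grip estimates of the shaft axis differed by about 1 mm. The pulley moved about 1 mm sideways when I pressed it home, and I corrected most of that. It also tended to lift about 1 mm whenever the press was released, so I ended with the light press on.

I touched nothing else on the bench, and the clock stood at about 21 s of the 58 s allowed.

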